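Park the pick-up wand in its keeper stand and close the gate

TASK

Take the pick-up wand off its sloping rest and put it back in the keeper stand, head down, slipping the fat head in under the fork at a tilt and then standing the wand upright, so that its head sits on the bottom of the well and its neck is in the fork's slot. Then, with the wand standing in place, slide the gate fully shut across the slot. Leave the bottle, the screwdriver and the tray where they are.

Things in the scene. Friction and masses are not known exactly. Their poses are not given: they have to be found in the camera images.
- wand: Loose wand, round about its z, 206 mm long, 0.13 kg. Origin: centre of its head's flat end; z runs to the handle's end. Steel head 24 mm diameter, z=0-36; neck 8 mm diameter, 36-116; black handle 24 mm diameter, 116-206. Head-heavy: centre of mass near z=60. Starts in the rest leaning 40 degrees from vertical, handle up and towards the rest's -x; handle above z=130 is free all round: grip there.
- rest: Fixed rest: a grey open-topped sloping channel, 34 mm wide, side walls no higher than 4 mm above the wand's axis, on a dark base 125 x 90 mm. Origin: centre of the underside. Its x points downhill, to the wand's head end (at x=50, z=34 mm), away from the robot apart from its yaw. Draw the wand out along its own axis.
- stand: Fixed stand, base 110 x 150 mm. Origin: on the well's axis at the underside; front is -x (towards the robot apart from yaw). Aluminium well block 56 x 56 mm, top at z=68 mm. Above it a steel fork plate, z=98-104, on posts at y=-34 and +34 (x=8-24). On the +y side the gate's guide: y=38-58, x=-19 to -1, top z=116.
- well_mouth (a point): Centre of the well's mouth, 68 mm above the stand's origin, axes as the stand's. Vertical round bore: 42 mm diameter for 26 mm, then 28 mm (4 mm chamfer at the step) to the floor, 60 mm deep. The gap up to the fork is 30 mm, too low for the upright head: enter from the front with the handle leaning about 40 degrees to -x until the whole head is below the fork, then stand it up and lower it.
- well_floor (a point): Centre of the well's floor, 8 mm above the stand's origin; the wand's origin ends here. Axes as the stand's.
- slot (a point): Centre of the fork's slot on the well's axis, mid-thickness of the plate, 101 mm above the stand's origin, axes as the stand's. The slot is 14 mm wide in y, too narrow for the head, open to -x, and ends at x=7 mm; the two prongs beside it (y=7-23 mm on both sides) end in front at x=-6 mm.
- gate (a joint): Opening of the sliding gate, m: 0 = fully shut (end stop), 0.048 = fully open; grows along the stand's +y. Starts 0.036 or more open, stays where left, moves with 1 to 2 N. Steel bar 6 mm thick (middle at x=-10 mm of the stand), z=100-110 mm; its free end is at y = -14 mm + opening, so shut it crosses the slot in front of the neck.
- gate_knob (a point): Point on the axis of the black round knob that stands on the gate bar, 14 mm diameter, 34 mm tall (from 24 mm below this point to 10 mm above it). It lies at x=-10 mm, y = 75 mm + opening, z=134 mm of the stand. Push it from its +y side or pinch it from above.
- bottle: White bottle with a black cap, 48 mm diameter, 110 mm tall, loose; origin at the centre of its underside. To be left alone.
- screwdriver: Grey-handled screwdriver lying on the bench, 160 mm long, along its own x, loose. To be left alone.
- tray: Small empty black tray 100 x 75 x 28 mm, loose; origin at the centre of its underside. To be left alone.
Not all that is in view belongs to the job. There is more than one size of the wand; the job needs the smallest.

How it is judged:
By the outcome, as a careful person would: the job done as asked, in the order asked, and still so for the second after the job is handed in, with the robot touching nothing.
It also fails if it takes over 67 s, if anything falls off the work surface, if the arm or the gripper's body presses on something with over 40 N, if the wrist force passes 120 N, or if a joint passes its speed limit or range.

ROBOT

A 6-joint arm with a two-finger parallel gripper is mounted at the origin on the work surface. World frame = base frame: x ahead of the robot, y to its left, z up, the work surface at z = 0. Lengths are in m, angles in rad, forces in N, time in s.
With the tool pointing down it reaches from about 0.25 to 0.8 m from the base axis. Payload 8.5 kg.
Tool frame: the origin (TCP) lies on the centre line of the jaws, within the pads' length; the fingertips stand 11 mm ahead of it and the grasp point (between the pads) lies 8 mm behind it; z points along the fingers, y is the direction in which the jaws open and shut (so a half turn about z gives the same grasp; the last joint's range is limited). The gripper opens to 85 mm and grips with 20 to 120 N. Pads are 22 mm wide; open, the fingers measure 114 mm over their backs; the gripper's body (76 mm by 85 mm) begins 54 mm behind the grasp point. The pads swing forward as they close: fully open they stand 13 mm farther back than shut.
Start: joints at [-1.303, 0.238, -0.013, 1.319, 0, 1.571], TCP at [0.139, -0.506, 0.242] pointing down, gripper open.
Joint ranges: [-2.66, 2.66], [-1.03, 1.9], [-1.14, 1.46], [-1.82, 2.27], [-1.45, 1.34], [-3.14, 3.14]. Speed limits (rad/s): [2.22, 2.22, 2.79, 3.14, 3.14, 3.14].

INTERFACE

Orientations are given as a rotation vector (axis times angle).
In Python, from rig import r, cams, order gives the robot as it stands.
- The arm moves only by the shell command python3 -m jog 'ROWS' [FORCE]. ROWS is a JSON object of lists of equal length, an entry for each row: "rotation": the turn, a rotation vector about the tool's x, y, z in rad, a list of three; "linear": the shift along the tool's x, y, z in m, a list of three; "fingers": the opening, from -1 (shut) to 1 (fully open), so that 0 is half open. In form: {"rotation": [[ax, ay, az], ...], "linear": [[x, y, z], ...], "fingers": [fingers, ...]}. A call has 1 to 10 rows; each row is the pose to reach, as a shift and turn from the pose commanded when the call began, along the tool's axes at that moment; what a row does not reach only later rows make up. A row lasts 1/8 s, in which the tool goes at most 62.5 mm and 10.7 degrees, less where a joint would pass 70% of its speed; a pose out of reach is approached as far as the arm can. A call with a gripper value outside its range is refused whole. The fingers move at their own pace and stop on an object; FORCE is the grip in N (left out, the last holds). Time passes only in rows, so rows that repeat a pose let the fingers close. It gives the time, the measured TCP pose, the force and the opening at its end, in the units of the state.
- r.get_obs(): the state, without advancing time (a new reading comes with each control period).
- cams.camera(name): name is "side" or "top" or "wrist"; returns a dict with "frame" (480x640x3 uint8, red, green, blue), "camera_matrix" (3x3 intrinsics, pixels), "xyz" and "attitude" of the camera in the world; the wrist camera has in their place "tool_from_camera" (4x4, takes a point from camera to tool coordinates, whose origin is the TCP and whose axes are the flange's). Camera axes: x right, y up, looking along -z (the intrinsics and any distortion apply to the point x, -y, -z); pixel columns grow to the right and rows downward; lengths in m; the calibration is good to about 2 mm. A picture is of the moment at which its call begins: read the wrist's pose just before it. There is no depth.
- order.job_done(): hands the job in, once; it reports no verdict.
The state is a dict: "time_s": time; "joint_positions": joint angles; "joint_velocities": joint speeds; "joint_efforts": joint torques, N m; "position": TCP position; "tcp_rot": TCP orientation; "ft_force": force on the tool from outside, world axes, zero at the start; "ft_torque": the same for the moment, N m; "grip_width": finger opening in m.
Only numpy, scipy, OpenCV 4.12 (cv2) and the standard library are available. Lean on these libraries where they do the work, as an engineer would, in place of code of your own. Each camera call takes 0.05 s, during which the arm holds its last target. There are 200 camera calls.

## Working session

There is one attempt and no reset: what is moved stays moved. The work goes in short steps, Python scripts to look and compute and a shell command to move; the robot and the scene stay as the last step left them, time stands still between calls to the robot, and variables do not carry over. Pictures are saved under pics/ and viewed, about 8 in all and at most 12, crops included, and the job is handed in when it is done.

```bash
ls; mkdir -p pics; python3 - <<'E'
from rig import r,cams
import cv2,numpy as np
print(r.get_obs())
for n in ("side","top","wrist"):
    c=cams.camera(n); cv2.imwrite(f"pics/{n}0.png",c["frame"][:,:,::-1])
    print(n,{k:np.array(v).round(4).tolist() for k,v in c.items() if k!="frame"})
E
```

```text
pics
{'time_s': 0.0, 'joint_positions': array([-1.30299285e+00,  2.38751519e-01, -1.42139150e-02,  1.31919656e+00,
        5.13872048e-06,  1.57081212e+00]), 'joint_velocities': array([ 0.00260214,  0.00083058,  0.00044825,  0.00061241, -0.00037878,
        0.00060743]), 'joint_efforts': array([ 8.18072167e-04, -5.38773465e+01,  3.46436083e+01,  1.84398587e-02,
        8.50087054e-05,  2.38086457e-06]), 'position': array([ 0.13882333, -0.50591979,  0.24170867]), 'tcp_rot': array([-3.11213214e+00, -4.19203407e-01,  2.78283208e-04]), 'ft_force': array([-0.28740403,  0.05457443,  0.15799882]), 'ft_torque': array([-0.02580103,  0.00311125, -0.00433541]), 'grip_width': 0.08542212053591144}
side {'camera_matrix': [[513.8177, 0.0, 315.0874], [0.0, 513.8177, 245.5954], [0.0, 0.0, 1.0]], 'xyz': [0.2074, 0.8608, 1.0225], 'attitude': [0.1426, -1.0849, -2.6734]}
top {'camera_matrix': [[543.4646, 0.0, 315.6807], [0.0, 543.4646, 238.9161], [0.0, 0.0, 1.0]], 'xyz': [0.3196, -0.0246, 1.2516], 'attitude': [0.0957, -0.0814, -1.576]}
wrist {'camera_matrix': [[369.1173, 0.0, 323.2374], [0.0, 369.1173, 246.5095], [0.0, 0.0, 1.0]], 'tool_from_camera': [[-0.0008, 0.9498, 0.3127, 0.081], [1.0, 0.0013, -0.0014, 0.0002], [-0.0018, 0.3127, -0.9498, -0.1315], [0.0, 0.0, 0.0, 1.0]]}
```

View pics/top0.png

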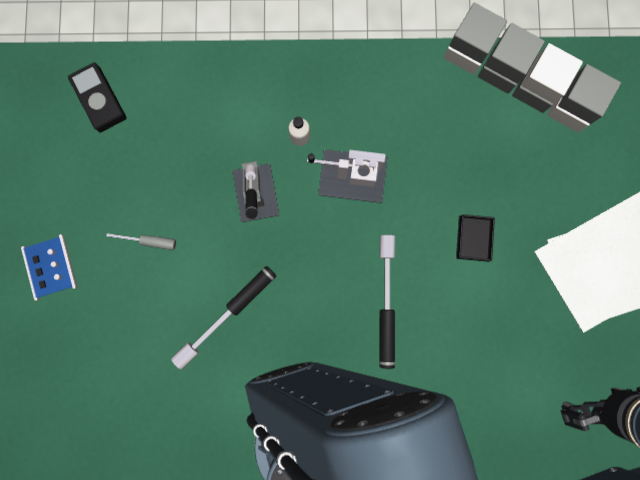

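View pics/side0.png

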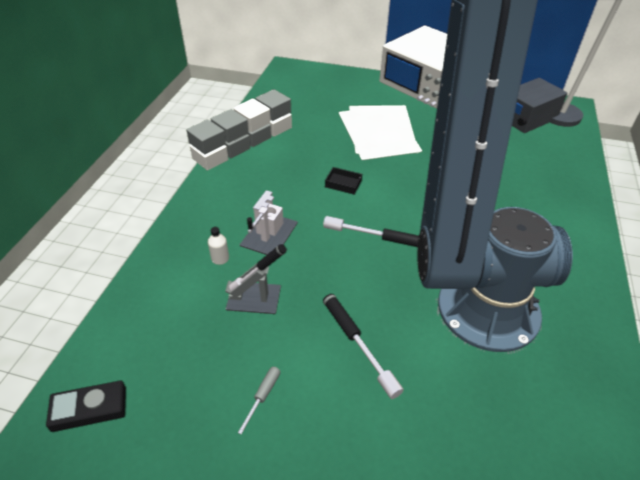

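Candidates for the wand: the one in the rest at top (252,190), and two larger lookalikes lying on the bench at top (225,318) and (388,300). The one in the rest is the smallest and sits as described. The stand is at about (355,175), with its knob at (311,158). I'll check with a close crop.

```bash
cat > h.py <<'E'
import numpy as np,cv2
from rig import r,cams
from scipy.spatial.transform import Rotation as R
def cam(n):
    o=r.get_obs(); c=cams.camera(n); K=np.array(c["camera_matrix"])
    if n=="wrist":
        T=np.eye(4);T[:3,:3]=R.from_rotvec(o["tcp_rot"]).as_matrix();T[:3,3]=o["position"]
        T=T@np.array(c["tool_from_camera"])
        M,t=T[:3,:3],T[:3,3]
    else: M,t=R.from_rotvec(c["attitude"]).as_matrix(),np.array(c["xyz"])
    return c["frame"],K,M@np.diag([1,-1,-1]),t,c
def back(C,uv,z):
    _,K,M,t,_=C
    d=M@np.linalg.inv(K)@[uv[0],uv[1],1]
    return t+d*(z-t[2])/d[2]
def proj(C,p):
    _,K,M,t,_=C
    q=(np.atleast_2d(p)-t)@M@K.T
    return q[:,:2]/q[:,2:]
E
python3 - <<'E'
from h import *
C=cam("top"); print([k for k in C[4]], C[4]["attitude"])
f=C[0][:,:,::-1]
cv2.imwrite("pics/crop1.png",cv2.resize(f[110:228,228:392],None,fx=4.8,fy=4.8,interpolation=cv2.INTER_CUBIC))
for n,pts in dict(rest=[(234,169),(272,164),(278,215),(240,221)],stand=[(322,149),(386,155),(383,202),(319,195)]).items():
    P=np.array([back(C,p,0.008) for p in pts]);print(n,P.round(3).tolist(),np.linalg.norm(np.diff(P,axis=0),axis=1).round(3))
E
```

```text
['frame', 'camera_matrix', 'xyz', 'attitude'] [ 0.09565785 -0.08144606 -1.57604679]
rest [[0.627, 0.176, 0.008], [0.638, 0.087, 0.008], [0.517, 0.073, 0.008], [0.503, 0.161, 0.008]] [0.09  0.122 0.089]
stand [[0.673, -0.03, 0.008], [0.657, -0.18, 0.008], [0.545, -0.17, 0.008], [0.563, -0.022, 0.008]] [0.151 0.112 0.149]
```

View pics/crop1.png

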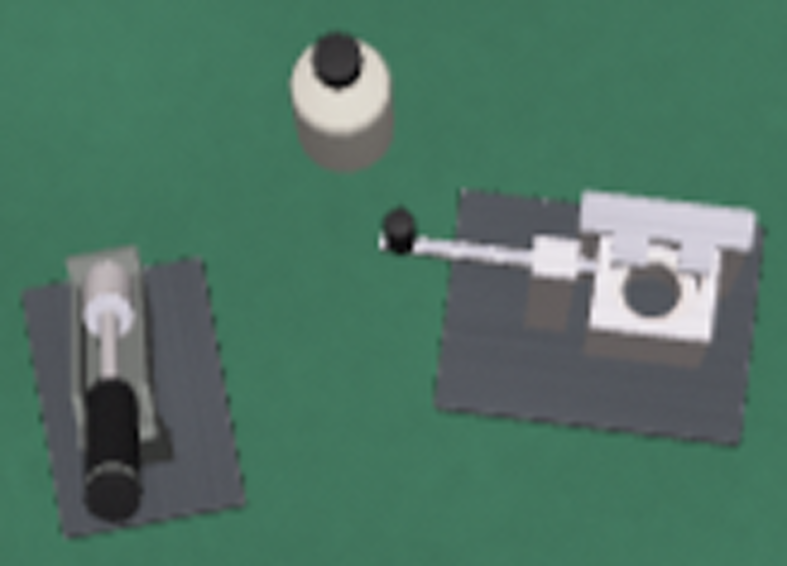

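The crop confirms it: the wand in the rest has its head at crop (107,300) and handle end at (112,495). The stand has the well mouth at (652,290), the knob top at (399,222) and the gate open. Next I'll fit the poses.

```bash
cat >> h.py <<'E'
def tf(p,pts):
    x,y,a=p; c,s=np.cos(a),np.sin(a); P=np.atleast_2d(pts).astype(float)
    return np.c_[x+c*P[:,0]-s*P[:,1],y+s*P[:,0]+c*P[:,1],P[:,2]]
E
python3 - <<'E'
from h import *
from scipy.optimize import least_squares
C=cam("top"); g=lambda l:np.array(l)/4.8+[228,110]-[.4,.4]
B=lambda l,z:np.array([back(C,p,z) for p in g(l)])
s=B([(462,190),(762,225),(742,443),(437,408)],.008); print("stand base",s.round(4).tolist())
ya=[np.arctan2(*(s[i]-s[j])[1::-1]) for i,j in((0,3),(1,2))]+[np.arctan2(*(s[i]-s[j])[1::-1])-np.pi/2 for i,j in((0,1),(3,2))];print(np.degrees(ya))
w=B([(652,290)],.068)[0]; print("well",w)
f=B([(585,193),(755,212)],.104);print("fork back",f.round(4).tolist())
k=B([(400,215)],.144)[0];print("knob",k)
a=-np.mean(ya)
def res(p):  # well, knob (unknown opening)
    return np.r_[(tf(p[:3],[[0,0,.068]])-w)[0,:2],(tf(p[:3],[[-.01,.075+p[3],.144]])-k)[0,:2],(p[2]-np.mean(ya))*.1]
q=least_squares(res,[w[0],w[1],np.mean(ya),.04]);print(q.x,q.fun.round(4))
b=B([(25,292),(202,260),(243,505),(67,536)],.008);m=b.mean(0);print("rest",b.round(4).tolist(),m)
yb=[np.arctan2(*(b[i]-b[j])[1::-1]) for i,j in((0,3),(1,2))]+[np.arctan2(*(b[i]-b[j])[1::-1])-np.pi/2 for i,j in((0,1),(3,2))];print(np.degrees(yb))
e=B([(112,497)],.034+.206*np.cos(np.radians(40)))[0];h=B([(104,268)],.05)[0];print("handle end",e,"head",h)
E
```

```text
stand base [[0.6721, -0.0344, 0.008], [0.6533, -0.1805, 0.008], [0.5456, -0.1686, 0.008], [0.564, -0.0214, 0.008]]
[-6.85284075 -6.31922775 -7.35093541 -7.12892686]
well [ 0.60684508 -0.12147064  0.068     ]
fork back [[0.643, -0.0891, 0.104], [0.6336, -0.1654, 0.104]]
knob [ 0.62268192 -0.0062652   0.144     ]
[ 0.61033596 -0.12204035 -0.16177307  0.04125205] [ 0.0035 -0.0006 -0.0035  0.0006 -0.0041]
rest [[0.6231, 0.179, 0.008], [0.6383, 0.0927, 0.008], [0.5172, 0.0726, 0.008], [0.5028, 0.1575, 0.008]] [0.57035539 0.1254353  0.008     ]
[10.15799987  9.4548988   9.97254658  9.64997662]
handle end [0.49179421 0.11214576 0.19180516] head [0.6240818  0.13496918 0.05      ]
```

```bash
python3 -m jog '{"rotation":[[0,0,0.39],[0,0,0.39],[0,0,0.39],[0,0,0.39],[0,0,0.39],[0,0,0.39],[0,0,0.39],[0,0,0.39],[0,0,0.39],[0,0,0.39]],"linear":[[0.54,-0.24,-0.01],[0.54,-0.24,-0.01],[0.54,-0.24,-0.01],[0.54,-0.24,-0.01],[0.54,-0.24,-0.01],[0.54,-0.24,-0.01],[0.54,-0.24,-0.01],[0.54,-0.24,-0.01],[0.54,-0.24,-0.01],[0.54,-0.24,-0.01]],"fingers":[1,1,1,1,1,1,1,1,1,1]}'
python3 -m jog '{"rotation":[[0,0,0],[0,0,0],[0,0,0]],"linear":[[0,0,0],[0,0,0],[0,0,0]],"fingers":[1,1,1]}'
cat >> h.py <<'E'
def pose(o=None):
    o=o or r.get_obs(); return np.array(o["position"]),R.from_rotvec(o["tcp_rot"])
def wandpose(head,yaw,th):  # (head pos, axis u, tool rotation coaxial, tool y horizontal)
    c,s=np.cos(th),np.sin(th); u=np.array([-s*np.cos(yaw),-s*np.sin(yaw),c])
    z=-u; y=np.array([np.sin(yaw),-np.cos(yaw),0]); x=np.cross(y,z)
    return u,R.from_matrix(np.c_[x,y,z])
def rows(p1,r1,p0,r0): # tool-frame linear and rotation from (p0,r0) to (p1,r1)
    return (r0.inv().apply(np.array(p1)-p0)).round(4).tolist(),(r0.inv()*r1).as_rotvec().round(4).tolist()
E
python3 - <<'E'
from h import *
print(pose()[0], r.get_obs()["time_s"])
C=cam("wrist"); cv2.imwrite("pics/w1.png",C[0][:,:,::-1]); np.savez("w1.npz",K=C[1],M=C[2],t=C[3])
E
```

```text
time_s: 1.5
position: [0.598, -0.1297, 0.2519]
tcp_rot: [-3.136, 0.189, 0.0]
ft_force: [0.0, -1.2, 0.6]
grip_width: 0.0854
time_s: 1.88
position: [0.5953, -0.1328, 0.2525]
tcp_rot: [3.136, -0.194, -0.0]
ft_force: [0.2, 0.3, 0.7]
grip_width: 0.0851
[ 0.59532205 -0.13279046  0.25252825] 1.875
```

View pics/w1.png

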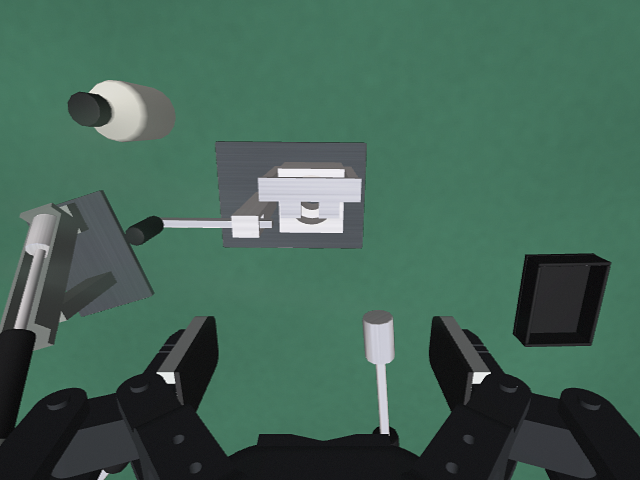

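The wrist view shows the stand: fork plate at (310,190), gate guide at (246,226) and knob at (145,230). I'll enlarge it to pick out features.

```bash
python3 - <<'E'
import cv2
f=cv2.imread("pics/w1.png"); cv2.imwrite("pics/w1c.png",cv2.resize(f[132:256,206:372],None,fx=4.8,fy=4.8,interpolation=cv2.INTER_CUBIC))
E
```

```text
(no output)
```

View pics/w1c.png

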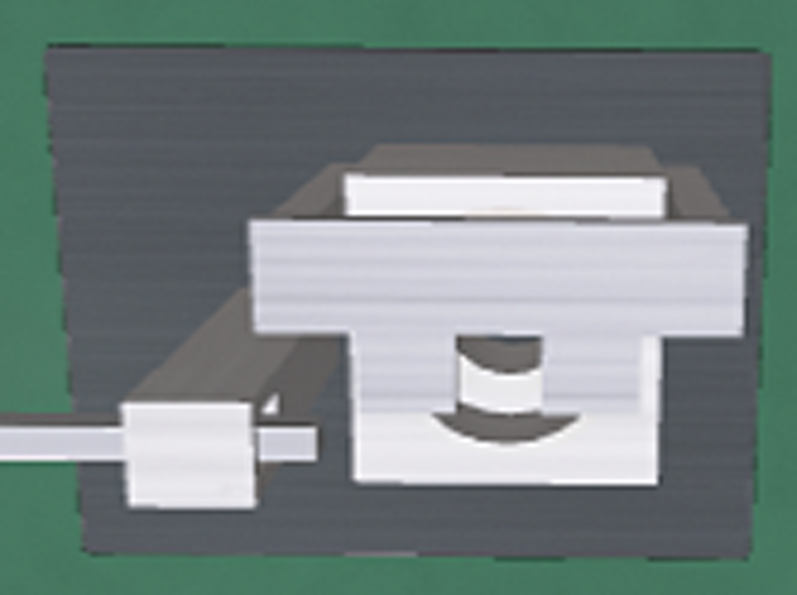

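```bash
python3 - <<'E'
from h import *
from scipy.optimize import least_squares
d=np.load("w1.npz"); C=(None,d["K"],d["M"],d["t"],None)
px=np.array([(456,412),(543,412),(353,412),(642,412),(456,337),(543,337),(122,402),(254,402),(256,507),(129,507),(354,484),(658,484),(345,176),(666,178)])/4.8+[206,132]-.4
P=np.array([(-6,7,104),(-6,-7,104),(-6,23,104),(-6,-23,104),(7,7,104),(7,-7,104),(-1,58,116),(-1,38,116),(-19,38,116),(-19,58,116),(-28,28,68),(-28,-28,68),(28,28,68),(28,-28,68)])/1000.
f=lambda p:(proj(C,tf(p,P))-px).ravel()
q=least_squares(f,[.607,-.122,-.12],loss="soft_l1"); print(q.x,np.degrees(q.x[2])); print(f(q.x).reshape(-1,2).round(1).tolist())
e=back(C,np.array([318,443])/4.8+[206,132]-.4,.110); a=q.x[2]; l=(e-[*q.x[:2],0])[:2]; print("gate end local",l@[np.cos(a),np.sin(a)],l@[-np.sin(a),np.cos(a)])
k=back(C,(138,236),.144); l=(k-[*q.x[:2],0])[:2]; print("knob",k,l@[np.cos(a),np.sin(a)],l@[-np.sin(a),np.cos(a)])
# with camera height offset free
g=lambda p:(proj((None,C[1],C[2],C[3],None),tf(p[:3],P)+[0,0,p[3]])-px).ravel()
print(least_squares(g,[.607,-.122,-.12,0],loss="soft_l1").x)
# grasp in rest
th=np.radians(40);yaw=np.radians(9.8);u,rt=wandpose(0,yaw,th);a=np.r_[tf([.5704,.1254,yaw],[[.05,0,.034]])[0]]
p0,r0=pose()
for s in(.162,.25):print("tcp",s,a+u*s,rows(a+u*s,rt,p0,r0))
E
```

```text
[ 0.61503166 -0.12497069 -0.13094023] -7.5023225132108
[[0.0, 0.3], [-0.1, 0.4], [0.9, 0.2], [-0.2, 0.6], [-0.2, -0.5], [-0.0, -0.4], [-0.0, -0.7], [-0.6, -0.5], [0.1, 0.8], [0.2, 0.6], [0.3, -0.4], [-0.1, 0.0], [0.1, -0.2], [-0.3, -0.2]]
gate end local -0.009482089961266284 0.028748728467520617
knob [ 0.62055157 -0.00977108  0.144     ] -0.009568542805950693 0.1149341615105801
[ 6.14993767e-01 -1.24949947e-01 -1.30949624e-01 -1.81216014e-04]
tcp 0.162 [0.5170583  0.11618629 0.1580992 ] ([-0.1084, -0.2375, 0.0945], [0.1029, 0.6929, -0.2826])
tcp 0.25 [0.4613184  0.10655834 0.22551111] ([-0.1626, -0.2211, 0.0271], [0.1029, 0.6929, -0.2826])
```

The stand fit is sub-pixel: (0.615, -0.125), yaw -7.5°, and the gate about 42 mm open. Next I'll go to the pre-grasp on the wand's axis.

```bash
python3 -m jog '{"rotation":[[0.103,0.693,-0.283],[0.103,0.693,-0.283],[0.103,0.693,-0.283],[0.103,0.693,-0.283],[0.103,0.693,-0.283],[0.103,0.693,-0.283],[0.103,0.693,-0.283],[0.103,0.693,-0.283],[0.103,0.693,-0.283]],"linear":[[-0.163,-0.221,0.027],[-0.163,-0.221,0.027],[-0.163,-0.221,0.027],[-0.163,-0.221,0.027],[-0.163,-0.221,0.027],[-0.163,-0.221,0.027],[-0.163,-0.221,0.027],[-0.163,-0.221,0.027],[-0.163,-0.221,0.027]],"fingers":[1,1,1,1,1,1,1,1,1]}'
python3 - <<'E'
from h import *
C=cam("wrist"); f=C[0][:,:,::-1].copy(); np.savez("w2.npz",K=C[1],M=C[2],t=C[3])
yaw=np.radians(9.8);u,rt=wandpose(0,yaw,np.radians(40));a=tf([.5704,.1254,yaw],[[.05,0,.034]])[0]
for s in(0,.036,.116,.206):
    p=proj(C,a+u*s)[0];print(s,p.round(1));
cv2.imwrite("pics/w2.png",f)
E
```

```text
time_s: 3.05
position: [0.4655, 0.0905, 0.2256]
tcp_rot: [-2.879, -0.279, -1.048]
ft_force: [-0.2, -0.3, -0.3]
grip_width: 0.0855
0 [309.8 207. ]
0.036 [308.1 214.9]
0.116 [302.7 239.6]
0.206 [291.4 290.9]
```

View pics/w2.png

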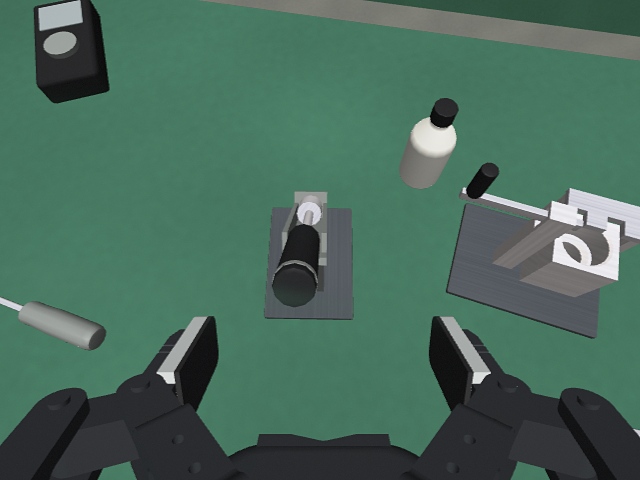

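The wand and rest are centred, with the handle cap at (295,286). The arm was still settling, so I'll let it settle and measure once more by segmenting the cap.

```bash
python3 -m jog '{"rotation":[[0,0,0],[0,0,0],[0,0,0]],"linear":[[0,0,0],[0,0,0],[0,0,0]],"fingers":[1,1,1]}'
python3 - <<'E'
from h import *
C=cam("wrist"); f=C[0][:,:,::-1].copy(); np.savez("w2.npz",K=C[1],M=C[2],t=C[3])
yaw=np.radians(9.8);u,rt=wandpose(0,yaw,np.radians(40));a=tf([.5704,.1254,yaw],[[.05,0,.034]])[0]
x=np.cross(u,[u[1],-u[0],0]);x/=np.linalg.norm(x);y=np.cross(u,x)
g=f[170:325,240:370]; g=cv2.resize(g,None,fx=4,fy=4,interpolation=cv2.INTER_CUBIC)
for s,rad in((0.036,.012),(.116,.012),(.206,.012)):
    t=np.linspace(0,6.28,60); q=proj(C,a+u*s+rad*(np.cos(t)[:,None]*x+np.sin(t)[:,None]*y)); print(s,q.mean(0))
    cv2.polylines(g,[((q-[240,170])*4).astype(int)],True,(0,0,255),1)
b=proj(C,tf([.5704,.1254,yaw],np.array([(62.5,45,8),(62.5,-45,8),(-62.5,-45,8),(-62.5,45,8)])/1000));print(b)
cv2.polylines(g,[((b-[240,170])*4).astype(int)],True,(0,255,255),1)
cv2.imwrite("pics/w2c.png",g)
E
```

```text
time_s: 3.48
position: [0.4645, 0.0911, 0.2253]
tcp_rot: [-2.878, -0.281, -1.048]
ft_force: [-0.7, -0.2, 0.9]
grip_width: 0.0854
0.036 [309.07188851 214.10547176]
0.116 [303.82998593 238.55462651]
0.206 [292.94930306 289.27599383]
[[271.88312738 206.31568348]
 [351.8043914  208.01902571]
 [352.56279548 319.31591694]
 [262.60863211 317.23366697]]
```

View pics/w2c.png

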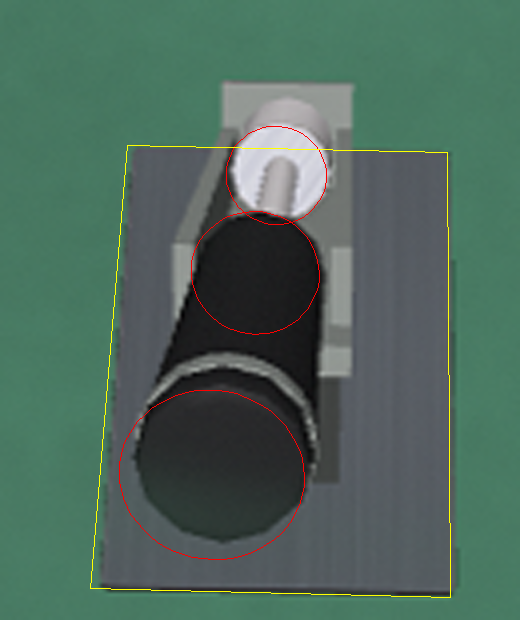

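The projection agrees within about 2 mm: the wand is about 1.2 mm further along tool y and 1.7 mm along tool x. The earlier call also stopped short of its target. I'll work out the correction and descend.

```bash
python3 - <<'E'
from h import *
yaw=np.radians(9.8);u,rt=wandpose(0,yaw,np.radians(40));a=tf([.5704,.1254,yaw],[[.05,0,.034]])[0]+rt.apply([.0017,.0012,0])
p0,r0=pose(); print(a,p0)
for s in(.25,.162):print(rows(a+u*s,rt,p0,r0))
E
```

```text
[0.62115792 0.13294965 0.03509274] [0.4644742  0.09115935 0.22529501]
([0.0017, -0.0145, -0.0003], [-0.0146, 0.0, 0.0185])
([0.0017, -0.0132, 0.0877], [-0.0146, 0.0, 0.0185])
```

```bash
python3 -m jog '{"rotation":[[-0.0146,0,0.0185],[-0.0146,0,0.0185],[-0.0146,0,0.0185],[-0.0146,0,0.0185],[-0.0146,0,0.0185],[-0.0146,0,0.0185],[-0.0146,0,0.0185],[-0.0146,0,0.0185]],"linear":[[0.0017,-0.0145,0],[0.0017,-0.0145,0],[0.0017,-0.0145,0.01],[0.0017,-0.014,0.03],[0.0017,-0.0135,0.06],[0.0017,-0.0132,0.0877],[0.0017,-0.0132,0.0877],[0.0017,-0.0132,0.0877]],"fingers":[1,1,1,1,1,1,1,1]}'
python3 - <<'E'
from h import *
yaw=np.radians(9.8);u,rt=wandpose(0,yaw,np.radians(40));a=np.array([.62116,.13295,.03509])
p0,r0=pose();print(rows(a+u*.162,rt,p0,r0),r.get_obs()["joint_positions"])
C=cam("wrist");cv2.imwrite("pics/w3.png",C[0][:,:,::-1])
E
```

```text
time_s: 4.53
position: [0.521, 0.101, 0.1591]
tcp_rot: [-2.881, -0.279, -1.048]
ft_force: [0.5, -0.2, 0.0]
grip_width: 0.0853
([0.0004, -0.0144, 0.0001], [-0.0115, 0.0008, 0.0178]) [ 1.92989539e-01 -6.22400687e-02 -8.87815205e-01  4.79079490e-02
 -2.58241434e-03  3.14057032e+00]
```

Joint 6 is at its limit, which blocks the last bit of motion. A coaxial grip can be turned freely about tool z, so I'll back off and turn the tool -90° about its axis. That puts the jaws in the tilt plane and the camera on the +y side.

```bash
python3 -m jog '{"rotation":[[0,0,0],[0,0,-0.18],[0,0,-0.36],[0,0,-0.54],[0,0,-0.72],[0,0,-0.9],[0,0,-1.08],[0,0,-1.26],[0,0,-1.44],[0,0,-1.56]],"linear":[[0,0,-0.04],[0,-0.005,-0.08],[0,-0.01,-0.088],[0,-0.0144,-0.088],[0,-0.0144,-0.088],[0,-0.0144,-0.088],[0,-0.0144,-0.088],[0,-0.0144,-0.088],[0,-0.0144,-0.088],[0,-0.0144,-0.088]],"fingers":[1,1,1,1,1,1,1,1,1,1]}'
python3 - <<'E'
from h import *
yaw=np.radians(9.8);u,rt=wandpose(0,yaw,np.radians(40));a=np.array([.62116,.13295,.03509]);rt=rt*R.from_rotvec([0,0,-np.pi/2])
p0,r0=pose()
for s in(.25,.162):print(rows(a+u*s,rt,p0,r0))
print(r.get_obs()["joint_positions"])
C=cam("wrist");cv2.imwrite("pics/w4.png",C[0][:,:,::-1]);np.savez("w4.npz",K=C[1],M=C[2],t=C[3])
print(proj(C,np.array([a+u*s for s in(.036,.116,.206)])))
E
```

```text
time_s: 5.82
position: [0.4627, 0.1045, 0.2278]
tcp_rot: [1.659, 2.002, 0.732]
ft_force: [0.1, 0.7, -0.3]
grip_width: 0.0855
([0.001, -0.0005, 0.0011], [0.0021, -0.0117, 0.0117])
([0.0, -0.0007, 0.0891], [0.0021, -0.0117, 0.0117])
[ 0.24433314 -0.27704628 -0.82630321  0.32203211 -0.03555282  1.61516092]
[[321.68822137 213.88615973]
 [321.43149022 237.11201358]
 [320.89898977 285.28605938]]
```

View pics/w4.png

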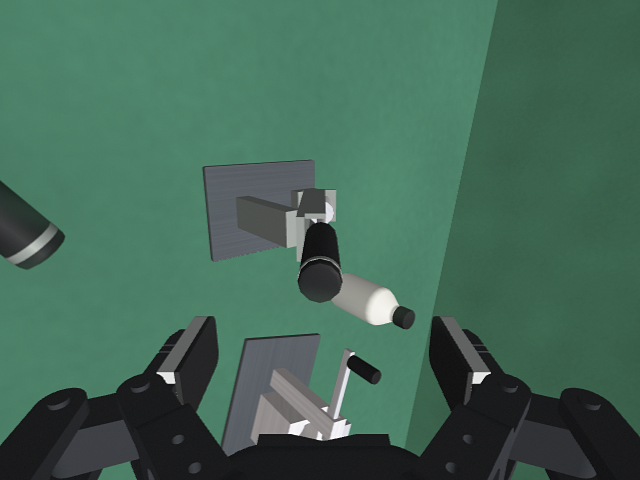

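The cap is at (320,282) against a predicted (321,285), so the alignment is good. I'll descend and grip.

```bash
python3 -m jog '{"rotation":[[0.002,-0.012,0.012],[0.002,-0.012,0.012],[0.002,-0.012,0.012],[0.002,-0.012,0.012],[0.002,-0.012,0.012],[0.002,-0.012,0.012]],"linear":[[0.001,-0.0005,0.02],[0.001,-0.0005,0.05],[0.0005,-0.0005,0.08],[0.0005,-0.0007,0.089],[0.0005,-0.0007,0.089],[0.0005,-0.0007,0.089]],"fingers":[1,1,1,1,1,1]}'
python3 -m jog '{"rotation":[[0,0,0],[0,0,0],[0,0,0],[0,0,0],[0,0,0],[0,0,0],[0,0,0],[0,0,0]],"linear":[[0,0,0],[0,0,0],[0,0,0],[0,0,0],[0,0,0],[0,0,0],[0,0,0],[0,0,0]],"fingers":[0,-0.5,-1,-1,-1,-1,-1,-1]}' 60
python3 -m jog '{"rotation":[[0,0,0],[0,0,0],[0,0,0],[0,0,0],[0,0,0],[0,0,0],[0,0,0],[0,0,0],[0,0,0]],"linear":[[0,0,-0.005],[0,0,-0.015],[0,0,-0.03],[0,0,-0.05],[0,0,-0.075],[0,0,-0.1],[0,0,-0.13],[0,0,-0.15],[0,0,-0.15]],"fingers":[-1,-1,-1,-1,-1,-1,-1,-1,-1]}'
python3 - <<'E'
from h import *
print(r.get_obs()["joint_positions"],pose()[1].as_matrix().round(3).tolist())
for n in("wrist","top","side"):
    C=cam(n);cv2.imwrite(f"pics/g_{n}.png",C[0][:,:,::-1]);np.savez(f"g_{n}.npz",K=C[1],M=C[2],t=C[3])
E
```

```text
time_s: 6.62
position: [0.5184, 0.1157, 0.159]
tcp_rot: [1.68, 1.984, 0.724]
ft_force: [-0.6, -0.2, 0.0]
grip_width: 0.0856
time_s: 7.62
position: [0.5184, 0.1157, 0.1582]
tcp_rot: [1.68, 1.985, 0.723]
ft_force: [-7.0, -1.3, 6.9]
grip_width: 0.0232
time_s: 8.75
position: [0.4233, 0.0994, 0.2745]
tcp_rot: [1.679, 1.984, 0.726]
ft_force: [0.8, 0.7, -1.8]
grip_width: 0.0227
[ 0.27706264 -0.40233814 -0.75747386  0.51977607 -0.0682063   1.65710558] [[-0.166, 0.755, 0.634], [0.986, 0.125, 0.109], [0.003, 0.643, -0.766]]
```

View pics/g_wrist.png

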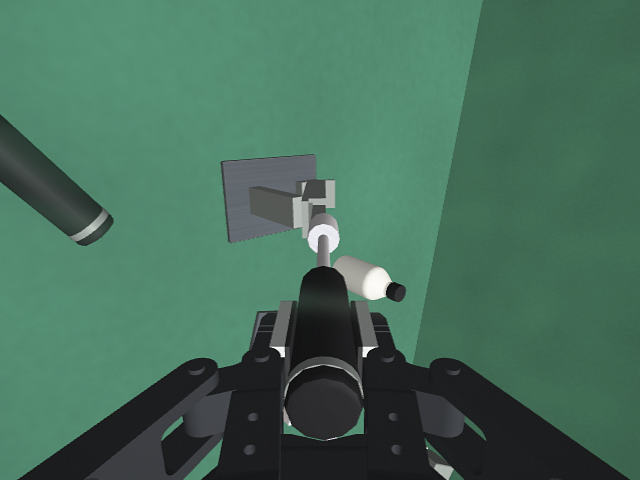

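The wand is held (23 mm width) and drawn clear of the rest. I'll check its pose in the hand by overlaying the model.

```bash
python3 - <<'E'
from h import *
T=np.array(cams.camera("wrist")["tool_from_camera"]);d=np.load("g_wrist.npz")
C=(None,d["K"],T[:3,:3]@np.diag([1,-1,-1]),T[:3,3],None)
f=cv2.imread("pics/g_wrist.png");o=np.array([260,195]);k=3
g=cv2.resize(f[195:395,260:390],None,fx=k,fy=k,interpolation=cv2.INTER_CUBIC)
t=np.linspace(0,6.28,60)
for s,rad in((0,.012),(.036,.012),(.116,.012),(.206,.012)):
    q=proj(C,np.c_[rad*np.cos(t),rad*np.sin(t),0*t+.162-s]); print(s,q.mean(0).round(1),np.ptp(q,axis=0).round(1))
    cv2.polylines(g,[((q-o)*k+1).astype(int)],True,(0,0,255),1)
cv2.imwrite("pics/g_wc.png",g)
E
```

```text
0 [322.6 226.7] [29.2 28.2]
0.036 [322.5 239.7] [32.9 31.4]
0.116 [322.1 285. ] [45.8 42. ]
0.206 [321.  412.3] [82.3 66.5]
```

View pics/g_wc.png

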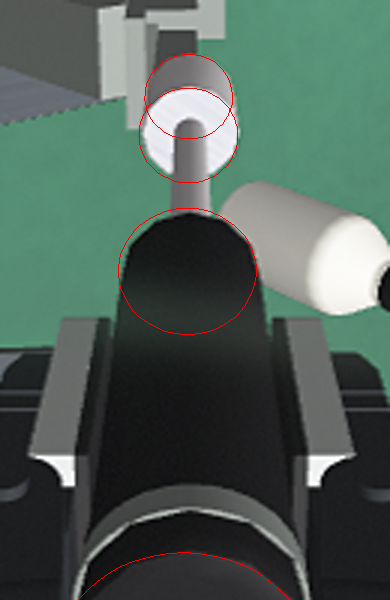

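```bash
python3 - <<'E'
from h import *
from scipy.optimize import least_squares
T=np.array(cams.camera("wrist")["tool_from_camera"]);d=np.load("g_wrist.npz")
C=(None,d["K"],T[:3,:3]@np.diag([1,-1,-1]),T[:3,3],None)
f=cv2.imread("pics/g_wrist.png").astype(float)
sat=f[...,1]-f[...,2] # green minus red: high on cloth
m=sat[205:275,295:350]
# edges of non-green rows: sub-pixel left/right extents per row
e=[]
for v in range(232,252):
    row=f[v,296:350,1]-f[v,296:350,2]; h=row[:4].mean()/2
    b=row<h
    if not b.any(): continue
    i=np.argmax(b); j=len(b)-1-np.argmax(b[::-1])
    L=296+i-1+(row[i-1]-h)/(row[i-1]-row[i]); Rr=296+j+(row[j]-h)/(row[j]-row[j+1]) if j<len(b)-1 else np.nan
    e.append((v,L,Rr)); 
for x in e: print(x[0],round(x[1],2),round(x[2],2))
# fit disc face: all left+right edge points with width > 12 (below neck width) lie on circle at s
P=np.array([(L,v) for v,L,Rr in e if Rr-L>15]+[(Rr,v) for v,L,Rr in e if Rr-L>15])
def res(p):
    # back-project to plane z=.162-s in tool frame, radius 12
    return [np.hypot(*(back(C,q,p[2])[:2]-p[:2]))*1000-12 for q in P]
q=least_squares(res,[0,0,.126],loss="soft_l1",f_scale=.3);print(q.x,q.cost,np.round(res(q.x),2))
for z in(.12,.126,.132,.138):
    qq=least_squares(lambda p:res([p[0],p[1],z]),[0,0]);print(z,qq.x,qq.cost)
E
```

```text
232 301.84 338.44
233 301.8 338.58
234 301.81 338.86
235 301.82 338.83
236 301.81 338.78
237 301.71 339.25
238 306.35 339.45
239 306.6 339.25
240 306.53 339.24
241 307.16 338.58
242 307.58 338.46
243 307.54 338.27
244 308.01 337.57
245 308.33 337.63
246 308.51 337.29
247 309.53 336.26
248 310.55 335.28
249 311.54 334.27
250 312.55 333.26
251 313.56 331.82
[4.01820403e-03 5.41281801e-05 1.19925044e-01] 5.897212140405092 [ 3.12  2.99  2.86  2.77  2.72  2.79 -0.48 -0.59 -0.42 -0.69 -0.75 -0.46
 -0.45 -0.29  0.   -0.15 -0.2  -0.15 -0.02  0.2  -0.12 -0.24 -0.21 -0.34
 -0.45 -0.14  0.03 -0.05  0.06 -0.24 -0.11  0.02 -0.14  0.25  0.42  0.25
  0.18  0.2   0.29  0.31]
0.12 [ 0.00428534 -0.00036882] 23.539697498089378
0.126 [ 0.00212448 -0.00038003] 30.52868373895738
0.132 [-3.78043126e-06 -3.92462592e-04] 40.01824672012498
0.138 [-0.00210264 -0.00040604] 52.16565562566288
```

The in-hand pose is confirmed: coaxial within about 0.5 mm, TCP at wand z = 162 mm. Now I'll work out the insertion waypoints.

```bash
cat >> h.py <<'E'
S=[.6150,-.1250,-.1309]
def tgt(hx,hz,deg,hy=0.):  # TCP pose for wand head at stand-local (hx,hy,hz) mm, leaning deg
    u,rt=wandpose(0,S[2],np.radians(deg)); rt=rt*R.from_rotvec([0,0,-np.pi/2])
    h=tf(S,[[hx/1e3,hy/1e3,hz/1e3]])[0]
    return h-rt.apply([.0005,.0003,.162]),rt
def show(L,p0,r0):
    for l in L: print(l,*rows(*tgt(*l),p0,r0))
def head():
    p,q=pose(); h=p+q.apply([.0005,.0003,.162]); c,s=np.cos(S[2]),np.sin(S[2]); d=h-[S[0],S[1],0]
    u=-q.as_matrix()[:,2]; print("head local mm",(np.array([c*d[0]+s*d[1],-s*d[0]+c*d[1],d[2]])*1e3).round(1),"lean",np.degrees(np.arctan2(-(c*u[0]+s*u[1]),u[2])).round(2),"side",np.degrees(-s*u[0]+c*u[1]).round(2))
E
python3 - <<'E'
from h import *
p0,r0=pose(); head(); show([(-55.3,133.6,40),(-55.3,163.6,40)],p0,r0)
print("from A"); pa,ra=tgt(-55.3,133.6,40); show([(9,57,40)],pa,ra)
E
```

```text
head local mm [-120.   228.7  147.6] lean 38.49 side -10.86
(-55.3, 133.6, 40) [-0.2067, -0.0099, 0.0098] [-0.0042, -0.1929, 0.2267]
(-55.3, 163.6, 40) [-0.2066, 0.0093, -0.0132] [-0.0042, -0.1929, 0.2267]
from A
(9, 57, 40) [-0.0, 0.0, 0.1] [0.0, 0.0, 0.0]
```

```bash
python3 -m jog '{"rotation":[[0,0,0],[0,-0.05,0.06],[0,-0.1,0.12],[-0.004,-0.193,0.227],[-0.004,-0.193,0.227],[-0.004,-0.193,0.227],[-0.004,-0.193,0.227],[-0.004,-0.193,0.227],[-0.004,-0.193,0.227],[-0.004,-0.193,0.227]],"linear":[[0,0.015,-0.02],[-0.05,0.02,-0.025],[-0.1,0.02,-0.025],[-0.15,0.009,-0.013],[-0.2066,0.009,-0.013],[-0.2066,0.009,-0.013],[-0.2066,0.009,-0.013],[-0.2066,-0.01,0.01],[-0.2066,-0.01,0.01],[-0.2066,-0.01,0.01]],"fingers":[-1,-1,-1,-1,-1,-1,-1,-1,-1,-1]}'
python3 -m jog '{"rotation":[[0,0,0],[0,0,0],[0,0,0]],"linear":[[0,0,0],[0,0,0],[0,0,0]],"fingers":[-1,-1,-1]}'
python3 - <<'E'
from h import *
p0,r0=pose(); head(); print(r.get_obs()["joint_positions"].round(2)); show([(-55.3,133.6,40),(-20,91.6,40),(9,57,40)],p0,r0)
C=cam("wrist");f=C[0][:,:,::-1].copy();np.savez("a.npz",K=C[1],M=C[2],t=C[3])
P=np.array([(-6,7,104),(-6,23,104),(7,7,104),(7,-7,104),(-6,-7,104),(-6,-23,104)])/1000
q=proj(C,tf(S,P));print(q.round(0).tolist())
G=np.array([(-1,58,116),(-1,38,116),(-19,38,116),(-19,58,116)])/1000.;B=np.array([(-28,28,68),(-28,-28,68),(28,-28,68),(28,28,68)])/1000.
cv2.imwrite("pics/a_raw.png",f)
k=3
g=cv2.resize(f,None,fx=k,fy=k,interpolation=cv2.INTER_CUBIC)
for X,c in((P,0),(G,1),(B,1)):cv2.polylines(g,[(proj(C,tf(S,X))*k+1).astype(int)],c,(0,0,255),1)
c=proj(C,tf(S,[[-.02,0,.1]]))[0]*k;u,v=c.astype(int); u0,v0=max(0,min(u-400,1120)),max(0,min(v-300,840));cv2.imwrite("pics/a.png",g[v0:v0+600,u0:u0+800]);print(u0,v0)
E
```

```text
time_s: 10.25
position: [0.4574, -0.1032, 0.2593]
tcp_rot: [1.914, 1.682, 0.615]
ft_force: [0.5, -0.0, -1.6]
grip_width: 0.0229
time_s: 10.62
position: [0.457, -0.1045, 0.2588]
tcp_rot: [1.916, 1.679, 0.614]
ft_force: [0.0, -0.1, -1.6]
grip_width: 0.023
head local mm [-54.7   0.3 135.2] lean 40.12 side -0.03
[-0.29 -0.32 -0.76  0.43  0.1   1.45]
(-55.3, 133.6, 40) [-0.0002, -0.0011, 0.0008] [0.0021, -0.0005, -0.0005]
(-20, 91.6, 40) [-0.0003, -0.0012, 0.0557] [0.0021, -0.0005, -0.0005]
(9, 57, 40) [-0.0003, -0.0013, 0.1008] [0.0021, -0.0005, -0.0005]
[[341.0, 205.0], [341.0, 188.0], [351.0, 203.0], [350.0, 217.0], [341.0, 219.0], [340.0, 235.0]]
580 340
```

View pics/a.png

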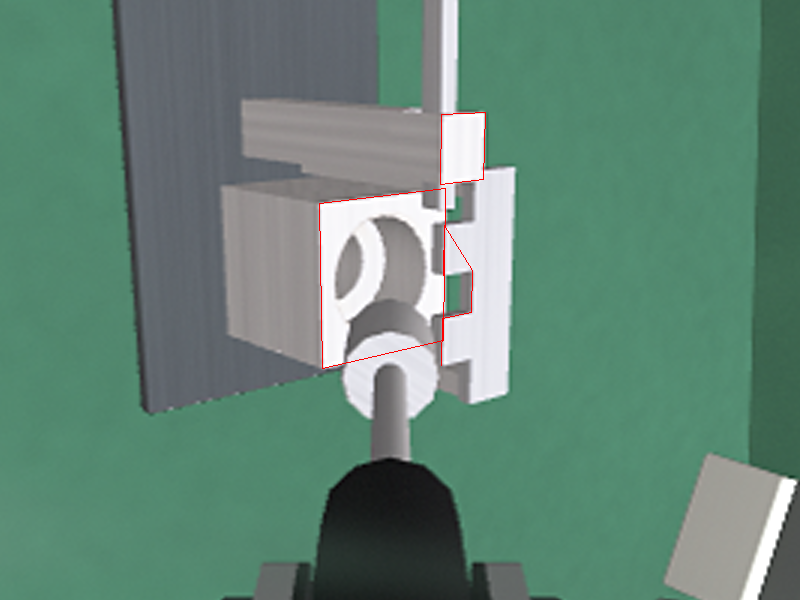

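The overlay matches the fork, guide and block edges within about 1 px, and the head is aimed at the gap. I'll slide in along the axis.

```bash
python3 -m jog '{"rotation":[[0.002,0,0],[0.002,0,0],[0.002,0,0],[0.002,0,0],[0.002,0,0],[0.002,0,0],[0.002,0,0],[0.002,0,0],[0.002,0,0],[0.002,0,0]],"linear":[[0,-0.001,0.01],[0,-0.0012,0.025],[0,-0.0012,0.04],[0,-0.0012,0.055],[0,-0.0012,0.067],[0,-0.0012,0.078],[0,-0.0013,0.088],[0,-0.0013,0.096],[0,-0.0013,0.101],[0,-0.0013,0.101]],"fingers":[-1,-1,-1,-1,-1,-1,-1,-1,-1,-1]}'
python3 - <<'E'
from h import *
p0,r0=pose(); head(); show([(9,57,40),(8,56,35),(6.5,55,28),(5,54,21),(3,54,14),(1.5,54,7),(0,54,0)],p0,r0)
E
```

```text
time_s: 11.92
position: [0.5204, -0.1127, 0.18]
tcp_rot: [1.918, 1.681, 0.612]
ft_force: [-0.6, -0.3, -0.7]
grip_width: 0.0224
head local mm [ 8.8  0.4 56. ] lean 39.94 side -0.03
(9, 57, 40) [-0.0003, 0.0006, -0.0006] [-0.001, -0.0006, -0.0006]
(8, 56, 35) [-0.0003, 0.0133, 0.0001] [0.0863, -0.0006, -0.0006]
(6.5, 55, 28) [-0.0003, 0.0311, 0.0027] [0.2085, -0.0007, -0.0006]
(5, 54, 21) [-0.0003, 0.0484, 0.0078] [0.3306, -0.0007, -0.0005]
(3, 54, 14) [-0.0003, 0.0652, 0.014] [0.4528, -0.0007, -0.0005]
(1.5, 54, 7) [-0.0003, 0.0813, 0.0227] [0.575, -0.0008, -0.0005]
(0, 54, 0) [-0.0003, 0.0961, 0.0335] [0.6972, -0.0008, -0.0004]
```

```bash
python3 -m jog '{"rotation":[[0.0863,0,0],[0.147,0,0],[0.2085,0,0],[0.27,0,0],[0.3306,0,0],[0.392,0,0],[0.4528,0,0],[0.575,0,0],[0.6972,0,0],[0.6972,0,0]],"linear":[[0,0.0133,0.0001],[0,0.0222,0.0012],[0,0.0311,0.0027],[0,0.0398,0.005],[0,0.0484,0.0078],[0,0.0568,0.0107],[0,0.0652,0.014],[0,0.0813,0.0227],[0,0.0961,0.0335],[0,0.0961,0.0335]],"fingers":[-1,-1,-1,-1,-1,-1,-1,-1,-1,-1]}'
python3 - <<'E'
from h import *
p0,r0=pose(); head(); show([(0,54,0),(0,8,0)],p0,r0)
C=cam("wrist");cv2.imwrite("pics/u.png",C[0][:,:,::-1])
E
```

```text
time_s: 13.18
position: [0.6171, -0.1256, 0.2138]
tcp_rot: [-2.36, -2.07, 0.002]
ft_force: [-0.4, -0.1, -2.5]
grip_width: 0.0228
head local mm [ 2.   0.4 51.8] lean -0.18 side -0.06
(0, 54, 0) [-0.0002, -0.0025, -0.0022] [-0.0031, -0.001, 0.0001]
(0, 8, 0) [-0.0003, -0.0023, 0.0438] [-0.0031, -0.001, 0.0001]
```

```bash
python3 -m jog '{"rotation":[[-0.003,-0.001,0],[-0.003,-0.001,0],[-0.003,-0.001,0],[-0.003,-0.001,0],[-0.003,-0.001,0],[-0.003,-0.001,0],[-0.003,-0.001,0],[-0.003,-0.001,0],[-0.003,-0.001,0]],"linear":[[0,-0.0025,0],[0,-0.0025,0],[0,-0.0025,0.005],[0,-0.0025,0.01],[0,-0.0025,0.015],[0,-0.0025,0.02],[0,-0.0025,0.025],[0,-0.0025,0.025],[0,-0.0025,0.025]],"fingers":[-1,-1,-1,-1,-1,-1,-1,-1,-1]}'
python3 - <<'E'
from h import *
p0,r0=pose(); head(); show([(0,10,0),(0,8,0)],p0,r0)
E
```

```text
time_s: 14.35
position: [0.6123, -0.1249, 0.1914]
tcp_rot: [2.36, 2.069, 0.003]
ft_force: [-0.2, -0.1, -1.5]
grip_width: 0.0226
head local mm [-1.8  0.2 29.4] lean 0.2 side 0.01
(0, 10, 0) [-0.0002, 0.0023, 0.0194] [0.0035, 0.0002, -0.0002]
(0, 8, 0) [-0.0002, 0.0023, 0.0214] [0.0035, 0.0002, -0.0002]
```

```bash
python3 -m jog '{"rotation":[[0.003,0,0],[0.003,0,0],[0.003,0,0],[0.003,0,0],[0.003,0,0],[0.003,0,0],[0.003,0,0],[0.003,0,0]],"linear":[[0,0.0022,0],[0,0.0022,0.004],[0,0.0022,0.009],[0,0.0022,0.014],[0,0.0022,0.018],[0,0.0022,0.02],[0,0.0022,0.02],[0,0.0022,0.02]],"fingers":[-1,-1,-1,-1,-1,-1,-1,-1]}'
python3 - <<'E'
from h import *
p0,r0=pose(); head(); show([(0,8,0)],p0,r0)
E
```

```text
time_s: 15.35
position: [0.6146, -0.1252, 0.1716]
tcp_rot: [2.362, 2.071, 0.001]
ft_force: [-0.1, -0.5, -1.5]
grip_width: 0.0226
head local mm [0.  0.2 9.6] lean 0.04 side 0.01
(0, 8, 0) [-0.0002, 0.0001, 0.0016] [0.0008, 0.0002, -0.0002]
```

```bash
python3 -m jog '{"rotation":[[0,0,0],[0,0,0],[0,0,0],[0,0,0]],"linear":[[0,0,0.001],[0,0,0.002],[0,0,0.002],[0,0,0.002]],"fingers":[-1,-1,-1,-1]}'
```

```text
time_s: 15.85
position: [0.6147, -0.1252, 0.1701]
tcp_rot: [2.361, 2.07, 0.001]
ft_force: [-1.4, -0.1, 5.4]
grip_width: 0.0228
```

The head is on the floor (+5.4 N). Release and rise.

```bash
python3 -m jog '{"rotation":[[0,0,0],[0,0,0],[0,0,0],[0,0,0],[0,0,0],[0,0,0]],"linear":[[0,0,0],[0,0,0],[0,0,0],[0,0,0],[0,0,0],[0,0,0]],"fingers":[-0.4,0,0.3,0.6,0.6,0.6]}' 
python3 -m jog '{"rotation":[[0,0,0],[0,0,0],[0,0,0],[0,0,0],[0,0,0],[0,0,0],[0,0,0],[0,0,0]],"linear":[[0,0,-0.01],[0,0,-0.03],[0,0,-0.06],[0,0,-0.09],[0,0,-0.12],[0,0,-0.13],[0,0,-0.13],[0,0,-0.13]],"fingers":[0.6,0.6,0.6,0.6,0.6,0.6,0.6,0.6]}'
python3 - <<'E'
from h import *
C=cam("wrist");f=C[0][:,:,::-1];cv2.imwrite("pics/rel.png",f);np.savez("rel.npz",K=C[1],M=C[2],t=C[3])
c=tf(S,[[0,0,0]])[0]
# expected wand: cap and handle; numeric: centroid of dark pixels near expected cap
for s in(.116,.206): print(s,proj(C,c+[0,0,.008+s]))
e=proj(C,c+[0,0,.214])[0]; u,v=e.astype(int)
g=f.max(2)<70; w=g[max(0,v-60):v+60,u-60:u+60]
n,l,st,ce=cv2.connectedComponentsWithStats(w.astype(np.uint8))
for i in range(1,n):
    if st[i,4]>100: print(st[i],ce[i]+[u-60,max(0,v-60)])
k=proj(C,tf(S,np.array([[-10,75+42,144],[-10,75+42,110]])/1000));print("knob exp",k)
E
```

```text
time_s: 16.6
position: [0.6145, -0.1252, 0.1693]
tcp_rot: [2.362, 2.071, 0.0]
ft_force: [0.5, -0.3, 0.2]
grip_width: 0.0685
time_s: 17.6
position: [0.614, -0.1251, 0.2981]
tcp_rot: [-2.361, -2.071, 0.002]
ft_force: [-0.5, 0.3, -0.1]
grip_width: 0.068
0.116 [[323.59187268 223.21155456]]
0.206 [[323.5147869  259.93027169]]
[ 45  11  34  36 755] [324.44900662 226.59205298]
[ 44  39  37  38 964] [325.10788382 257.13900415]
knob exp [[309.26186651  69.1499879 ]
 [310.87006845  75.27057156]]
```

The wand stands: cap at (325,257), as predicted. Now the gate: go to the knob's +y side with the jaws shut.

```bash
python3 -m jog '{"rotation":[[0,0,0],[0,0,0],[0,0,0],[0,0,0],[0,0,0],[0,0,0],[0,0,0],[0,0,0],[0,0,0],[0,0,0]],"linear":[[0.05,-0.005,0],[0.1,-0.01,0],[0.153,-0.01,0],[0.153,-0.01,0],[0.153,-0.01,0],[0.153,-0.01,0.05],[0.153,-0.01,0.08],[0.153,-0.01,0.11],[0.153,-0.01,0.11],[0.153,-0.01,0.11]],"fingers":[0.6,0.6,0,-0.5,-1,-1,-1,-1,-1,-1]}'
python3 - <<'E'
from h import *
c=lambda p:(tf([0,0,-S[2]],[p-np.array([S[0],S[1],0])])[0]*1e3).round(1)
p,q=pose();print("tcp local",c(p))
C=cam("top");cv2.imwrite("pics/t2.png",C[0][:,:,::-1]);print("bottle",back(C,(300,141),0))
W=cam("wrist");f=W[0][:,:,::-1];cv2.imwrite("pics/k.png",f)
print(proj(W,tf(S,np.array([[-10,75+o,144] for o in(38,42,46)])/1000)))
e=proj(W,tf(S,[[-.01,.117,.144]]))[0].astype(int);g=(f.max(2)<75)[e[1]-60:e[1]+60,e[0]-60:e[0]+60]
n,l,st,ce=cv2.connectedComponentsWithStats(g.astype(np.uint8))
for i in range(1,n):
    if st[i,4]>60: print(st[i],ce[i]+e-60)
E
```

```text
time_s: 18.9
position: [0.6249, 0.0269, 0.1905]
tcp_rot: [2.362, 2.069, 0.001]
ft_force: [-0.1, 0.3, 0.4]
grip_width: 0.0004
tcp local [-10.  151.9 190.5]
bottle [0.69478218 0.02181981 0.        ]
[[321.04503921 349.06449916]
 [321.01851333 342.86931867]
 [320.99166148 336.59800611]]
[   0   19  120  101 6816] [321.51804577 370.17605634]
[ 27  30  19  13 203] [298.14778325 318.41871921]
[ 80  30  18  13 201] [348.55223881 318.47263682]
[26 44 19  5 90] [296.48888889 328.04444444]
[81 44 18  5 88] [350.30681818 328.03409091]
```

```bash
python3 -m jog '{"rotation":[[0,0,0],[0,0,0],[0,0,0],[0,0,0],[0,0,0],[0,0,0]],"linear":[[0,0,0.03],[0,0,0.055],[0,0,0.059],[-0.006,0,0.059],[-0.012,0,0.059],[-0.012,0,0.059]],"fingers":[-1,-1,-1,-1,-1,-1]}'
python3 -m jog '{"rotation":[[0,0,0],[0,0,0],[0,0,0],[0,0,0],[0,0,0],[0,0,0]],"linear":[[-0.006,0,0],[-0.012,0,0],[-0.018,0,0],[-0.024,0,0],[-0.03,0,0],[-0.03,0,0]],"fingers":[-1,-1,-1,-1,-1,-1]}'
python3 - <<'E'
from h import *
p,q=pose();print("tcp local",(tf([0,0,-S[2]],[p-np.array([S[0],S[1],0])])[0]*1e3).round(1))
E
```

```text
time_s: 19.75
position: [0.6234, 0.0153, 0.1314]
tcp_rot: [2.362, 2.069, 0.002]
ft_force: [-0.0, 1.0, -0.1]
grip_width: 0.0001
time_s: 20.5
position: [0.6189, -0.0145, 0.1302]
tcp_rot: [2.363, 2.07, -0.0]
ft_force: [-0.2, 0.8, -0.4]
grip_width: -0.0003
tcp local [-10.6 110.1 130.2]
```

```bash
python3 -m jog '{"rotation":[[0,0,0],[0,0,0],[0,0,0],[0,0,0],[0,0,0]],"linear":[[-0.004,0,0],[-0.008,0,0],[-0.01,0,0],[-0.012,0,0],[-0.012,0,0]],"fingers":[-1,-1,-1,-1,-1]}'
python3 -m jog '{"rotation":[[0,0,0],[0,0,0],[0,0,0]],"linear":[[-0.002,0,0],[-0.003,0,0],[-0.003,0,0]],"fingers":[-1,-1,-1]}'
```

```text
time_s: 21.12
position: [0.6175, -0.026, 0.1303]
tcp_rot: [2.362, 2.071, -0.0]
ft_force: [0.6, -0.4, -0.1]
grip_width: -0.0
time_s: 21.5
position: [0.6171, -0.0288, 0.1304]
tcp_rot: [2.362, 2.071, 0.0]
ft_force: [-0.0, 0.2, -0.9]
grip_width: -0.0003
```

```bash
for i in 1 2; do python3 -m jog '{"rotation":[[0,0,0],[0,0,0],[0,0,0]],"linear":[[-0.0015,0,0],[-0.0015,0,0],[-0.0015,0,0]],"fingers":[-1,-1,-1]}' | grep -E 'pos|force'; done
```

```text
position: [0.6169, -0.0303, 0.1304]
ft_force: [0.7, -0.7, -0.0]
position: [0.6168, -0.031, 0.1304]
ft_force: [0.5, 5.3, 0.3]
```

The stop was felt at +5.3 N, and TCP local y is about 93 mm, exactly the shut position. One more nudge, then back off and rise.

```bash
python3 -m jog '{"rotation":[[0,0,0],[0,0,0],[0,0,0]],"linear":[[-0.001,0,0],[-0.001,0,0],[-0.001,0,0]],"fingers":[-1,-1,-1]}' | grep -E 'pos|force'
python3 -m jog '{"rotation":[[0,0,0],[0,0,0],[0,0,0],[0,0,0],[0,0,0],[0,0,0],[0,0,0],[0,0,0],[0,0,0],[0,0,0]],"linear":[[0.01,0,0],[0.025,0,0],[0.04,0,-0.03],[0.04,0,-0.08],[0.02,0,-0.13],[-0.02,0,-0.16],[-0.05,0,-0.17],[-0.08,0,-0.17],[-0.08,0,-0.17],[-0.08,0,-0.17]],"fingers":[-1,-1,-1,-1,-1,-1,-1,-1,-1,-1]}'
python3 - <<'E'
from h import *
C=cam("wrist");f=C[0][:,:,::-1].copy();cv2.imwrite("pics/f_raw.png",f)
G=tf(S,np.array([(-13,-14,110),(-7,-14,110),(-7,38,110),(-13,38,110)])/1000);k=tf(S,[[-.01,.075,.144]])
w=tf(S,[[0,0,.214]])
print(proj(C,G).round(0).tolist(),proj(C,k),proj(C,w))
top=cam("top");a=cv2.resize(top[0][110:228,228:392,::-1],(410,295),interpolation=cv2.INTER_CUBIC)
c=proj(C,tf(S,[[0,.03,.1]]))[0].astype(int);u0=max(0,min(c[0]-100,440));v0=max(0,min(c[1]-140,200))
b=cv2.resize(f[v0:v0+280,u0:u0+200],None,fx=2,fy=2,interpolation=cv2.INTER_CUBIC)
for X,cl in((G,(0,0,255)),):cv2.polylines(b,[((proj(C,X)-[u0,v0])*2).astype(int)],True,cl,1)
out=np.zeros((590,800,3),np.uint8);out[:560,:390]=b[:560,:390];out[:295,390:800]=a
s=cam("side")[0][170:310,190:330,::-1];out[295:590,390:685]=cv2.resize(s,(295,295),interpolation=cv2.INTER_CUBIC)
cv2.imwrite("pics/final.png",out)
E
```

```text
position: [0.6168, -0.0311, 0.1304]
ft_force: [0.7, 9.7, 1.2]
time_s: 23.88
position: [0.6062, -0.1113, 0.3002]
tcp_rot: [2.362, 2.071, 0.0]
ft_force: [0.6, -0.5, 0.1]
grip_width: 0.0001
[[320.0, 247.0], [326.0, 247.0], [326.0, 190.0], [319.0, 190.0]] [[322.70826428 149.20405734]] [[338.38486615 277.37310047]]
```

View pics/final.png

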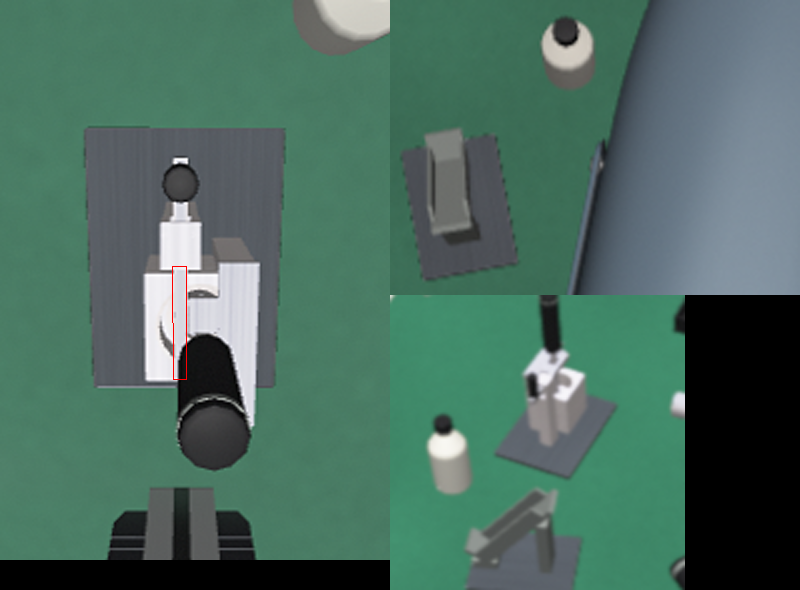

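The picture shows the wand upright in the stand. The gate bar fills the predicted shut outline, and the knob is close to the guide. The rest is empty, the bottle is untouched, and the gripper is clear. I'm handing in.

```bash
python3 -c "
from rig import r,order
print(r.get_obs()['time_s'],r.get_obs()['ft_force']);print(order.job_done())"
```

```text
24.025 [ 0.15006806 -0.34992727 -0.17092484]
the job is handed in; nothing more can be done
None
```

The wand is back in the keeper stand, head down and upright, with the gate shut across the slot. I handed the job in at 24.0 s.

**What I did:**
- I gripped the smallest wand, the one in the rest, along its own axis and drew it out of the channel.
- I slid its head in under the fork at a 40° lean, stood it up and lowered it to the well floor, then let go.
- I then pushed the gate knob from its +y side until it hit the end stop.

**Last checks:**
- **Head on the floor:** contact gave about 5 N, with the head measured at z of about 8 mm, as it should be.
- **Wand upright:** after release the cap was within about 3 px of the predicted place.
- **Gate shut:** the push rose to 9.7 N without further movement. The tool stood where a shut gate puts it, and in the last picture the bar lies on the predicted shut outline.
- **Other things:** the bottle looked untouched. The screwdriver and tray were not in the last picture, but the arm never went near them. Nothing touched the robot at hand-in.

**What went wrong or disagreed:**
- Joint 6 reached its range limit on the first approach to the wand, so I turned the grip 90° about the wand's axis.
- The first top-camera estimate of the well was about 8 mm off because the fork hides part of it. I used the wrist-camera fit instead.
- A reading taken while the arm was still settling put the wand about 2 mm off centre in the bore. It touched nothing, and I corrected it.

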